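# Hook the parts tray out of its bay

### The arm

A 6-joint arm with a two-finger parallel gripper is mounted at the origin on a cart in front of the work surface, level with it; the furniture and walls round the work are solid. World frame = base frame: x ahead of the robot, y to its left, z up, the work surface at z = 0. Lengths are in mm, angles in degrees, forces in N, time in s.
With the tool pointing down it reaches from about 350 to 850 mm from the base axis. Payload 8.1 kg.
Tool frame: the origin (TCP) lies at the centre of the arm's flange, where the gripper is bolted on; the fingertips stand 173 mm ahead of it and the grasp point (between the pads) lies 155 mm ahead of it; z points along the fingers, y is the line along which they close (so a half turn about z gives the same grasp; the last joint's range is limited). The gripper opens to 85 mm and grips with 20 to 120 N. Pads are 22 mm wide; open, the fingers measure 114 mm over their backs; the gripper's body (76 mm by 85 mm) begins 54 mm behind the grasp point. The pads swing forward as they close: fully open they stand 13 mm farther back than shut.
Start: joints at [66.612, 7.471, 85.268, -0, 87.261, -4.893], TCP at [190.313, 569.024, 404.692] pointing down, gripper open.
Joint ranges: [-169.43, 169.43], [-51.17, 129.36], [1.28, 143.12], [-76.62, 256.62], [0, 156.53], [-152.29, 152.29]. Speed limits (degrees/s): [136.94, 136.94, 159.86, 180, 180, 180].

### API

Orientations are given as [roll, pitch, yaw] about the fixed x, y, z axes, in that order (R = Rz(yaw) Ry(pitch) Rx(roll)).
In Python, from bench import * gives the robot as it stands.
- The arm moves only by the shell command python3 -m jog 'ROWS' [FORCE]. ROWS is text: rows parted by semicolons, each of 7 numbers parted by spaces: the shift along the tool's x, y, z scaled (see below), then the turn, a rotation vector about the tool's x, y, z scaled (see below), then the closure, from -1 (fully open) to 1 (shut). In form: tx ty tz wx wy wz hand; .... A call has 1 to 5 rows; each row shifts and turns the commanded pose from where the row before left it, along the tool's axes as they then stand; what a row does not reach is not made up. The controller multiplies each number of a shift by 0.1 m and each number of a turn by 60 degrees. A row lasts 1/8 s, in which the tool goes at most 62.5 mm and 10.7 degrees, less where a joint would pass 70% of its speed; a pose out of reach is approached as far as the arm can. A call with a number of a shift or a turn outside -1 to 1 is refused whole. A call with a gripper value outside its range is refused whole. The fingers move at their own pace and stop on an object; FORCE is the grip in N (left out, the last holds). Time passes only in rows, so rows that do not move let the fingers close. It gives the time, the measured TCP pose, the force, the opening and the grip force at its end, in the units of the state.
- sense(): the state, without advancing time (a new reading comes with each control period).
- snapshot(name): name is "scene" or "top" or "wrist"; returns a dict with "img" (400x640x3 uint8, red, green, blue), "fx", "fy", "cx", "cy" (pixels), "extrinsics" (4x4, takes a point from camera to world coordinates). Camera axes: x right, y down, z forward; pixel columns grow to the right and rows downward; lengths in mm; the calibration is good to about 2 mm. The wrist camera is an equidistant fisheye: a pixel r from the principal point sees the ray r / f radians off the axis. A picture is of the moment at which its call begins. There is no depth.
- hand_in(): hands the job in; it is judged then, once.
The state is a dict: "time": time; "joint_pos": joint angles; "qd": joint speeds; "joint_efforts": joint torques, N m; "tool_pos": TCP position; "tcp_rot": TCP orientation; "ft_force": force on the tool from outside, world axes, zero at the start; "wrist_torque": the same for the moment, N m; "finger_gap": finger opening in mm; "grip_force": force on a finger pad.
Only numpy, scipy, OpenCV 4.12 (cv2) and the standard library are available. Lean on these libraries where they do the work, as an engineer would, in place of code of your own. Each camera call takes 0.05 s, during which the arm holds its last target. There are 200 camera calls.

### The job

Take the orange-handled hook from its cradle and hook the pull loop of the blue parts tray under the riser; draw the tray out with a steady, gentle pull until it comes up against the adjustable stop on its rails, and keep a definite pull of about 10 N on it there for a second. Then unhook, leave the tray out, and lay the hook back in its cradle the way it was. Keep the gripper off the tray and leave the other things on the bench alone.

Things in the scene. Friction and masses are not known exactly. Their poses are not given: they have to be found in the camera images.
- hook_grip (a point): Centre of the handle of the hook tool. Orange box-section handle 96 long x 24 wide x 30 mm high; an 8 mm steel rod goes forward from it (+x), its end turned straight down (-z); a 24 mm rod stub goes back. z: up. Mass 0.16 kg, balance within 15 mm of this point. Grip it hard (80 N or more) so that it does not slip under the pull.
- hook_tip (a point): Lowest point of the turned-down end of the hook tool: 130 mm ahead (+x) of hook_grip and 32 mm below it. The turned-down part is 8 mm in diameter and its centre line stands at that 130 mm. Axes as for hook_grip.
- eye (a point): Centre of the opening of the steel pull loop on the front of the tray, 22 mm above the bench. The loop lies level, a round bar of 6 mm diameter; it is open from above, its opening 20 mm wide across and from 18 mm behind this point to 10 mm in front of it (the rounded front end, which the hook pulls on). This point lies 21 mm in front of the tray's front face. Axes as for the tray.
- tray: Blue open parts bin, 150 long x 95 wide x 50 mm high (front wall 30 mm), 0.2 to 0.45 kg with its loop; slides on the bench between two low rails (22 mm high) with 2 mm play each side. Origin: centre of its underside; x points into the bay, so it comes out along -x; its front face is 74 mm in front (-x) of the origin. It slides at less than 5 N.
- bay: Fixed plywood riser with the tray's bay under it. Origin: on the bench, on the bay's middle line, where the tray's front face stands at the start (or up to 10 mm behind); x points into the bay. The stop on the rails meets the tray's front face somewhere between 70 and 110 mm in front (-x) of this origin: its place is not measured, it must be felt. Axes also hold for roof_edge and rail_ends.
- roof_edge (a point): Middle of the front lower edge of the riser's top board: underside 100 mm, top 112 mm above the bench, 176 mm wide, 45 mm in front of the bay's origin. A tape measure 62 mm high stands on the board. The hook must reach in under it; a gripper does not fit.
- rail_ends (a point): On the bench, on the middle line, between the front ends of the rails (22 mm high, 125 mm in front of the bay's origin). The stop is a rigid dark steel clamp over the rails, with two lugs 27 mm high that leave the middle 60 mm free (only a 3 mm strap on the bench) and black thumb screws to 37 mm high, 49 to 60 mm off the middle. Hook and tray may press on each other with at most 24 N.
- cradle_seat (a point): Where hook_grip rests when the hook lies in its fixed cradle, 60 mm above the bench. x: the direction of the rod and hook end, as at the start. Two steel forks stand 60 mm before and behind this point (8 mm thick, tops 85 mm above the bench, slots 12 mm wide, flared at the top) on a 150 x 60 mm base 10 mm high. The rods lie in the slots, the handle between the forks with 4 mm play along x.
- oil_bottle: Standing amber oil bottle, 44 mm diameter, 162 mm high; origin under its centre. Loose: leave alone.
- tape_blue: Roll of blue tape lying flat, 84 mm diameter, 19 mm high; origin under its centre. Loose: leave alone.
- pliers: Red-handled pliers lying flat, 56 x 160 x 12 mm, long axis along its y; origin under its centre. Loose: leave alone.

How it is judged (in metres and radians):
On the way, in this order (a step that is already met when the one before it is completed fails the run):
1. the hook's end is down in the tray's pull loop (z of hook_tip in the frame of eye below -0.004 m and horizontal distance between hook_tip and eye below 0.016 m), for 0.2 s.
2. the tray is out at the stop (at least 65 mm) and stands still under a pull of the hook of 6 N or more for 0.5 s (x of eye in the frame of bay below -0.086 m and contact force between hook and tray above 6 N and linear speed of tray below 0.01 m/s), for 0.5 s.
At the end, for the whole second after the job is handed in: The tray stays drawn out (its front face at least 63 mm in front of the bay's origin) and level; the hook rests in its cradle as it was at the start, its handle centre within 12 mm of the seat, hook end forward and down; both at rest (x of eye in the frame of bay below -0.084 m and angle between tray's own z axis and vertical below 0.06 rad and distance between hook_grip and cradle_seat below 0.012 m and angle between the x axis of hook_grip and the x axis of cradle_seat, either way round below 0.12 rad and x of hook_tip in the frame of cradle_seat above 0.1 m and angle between hook_grip's own z axis and vertical below 0.3 rad and linear speed of hook below 0.02 m/s and linear speed of tray below 0.01 m/s); the robot touches nothing.
It fails at once if hook and tray press on each other with more than 24 N (contact force between hook and tray above 24 N).
It fails at once if the gripper pushes or holds the tray (contact force between the fingers and tray above 1 N).
It fails at once if the tray is tipped up (angle between tray's own z axis and vertical above 0.25 rad).
It fails at once if a bystander is moved by more than 25 mm (distance of any of oil_bottle, tape_blue, pliers from where it was at the start of the episode above 0.025 m).
It also fails if it takes over 72 s, if anything falls off the work surface, if the arm or the gripper's body presses on something with over 40 N, if the wrist force passes 120 N, or if a joint passes its speed limit or range.

## Working session

There is one attempt and no reset: what is moved stays moved. The work goes in short steps, Python scripts to look and compute and a shell command to move; the robot and the scene stay as the last step left them, time stands still between calls to the robot, and variables do not carry over. Pictures are saved under pics/ and viewed, at most 10 in all, crops included, and the job is handed in when it is done.

```bash
mkdir -p pics; ls; python3 - <<'E'
from bench import *
import cv2
for n in("scene","top"):
    s=snapshot(n); cv2.imwrite(f"pics/{n}0.png",s["img"][:,:,::-1]); print(n,s["fx"],s["fy"],s["cx"],s["cy"],s["extrinsics"])
print(sense())
E
```

```text
pics
scene 413.509547450993 413.509547450993 320.13915510835875 190.51018869577246 [[ 6.02966522e-01 -4.28839929e-01  6.72701783e-01 -1.53748771e+02]
 [-7.97452903e-01 -3.00356936e-01  5.23311168e-01 -6.24051980e+02]
 [-2.23660782e-02 -8.51987104e-01 -5.23084823e-01  6.86913999e+02]
 [ 0.00000000e+00  0.00000000e+00  0.00000000e+00  1.00000000e+00]]
top 467.27889755148016 467.27889755148016 316.8959536499017 196.30678451362678 [[-2.48355824e-02 -9.76017428e-01  2.16271065e-01  2.89669963e+02]
 [-9.99684992e-01  2.34636995e-02 -8.90909451e-03 -1.62805677e+01]
 [ 3.62091224e-03 -2.16424201e-01 -9.76292709e-01  1.58749090e+03]
 [ 0.00000000e+00  0.00000000e+00  0.00000000e+00  1.00000000e+00]]
{'time': 0.1, 'joint_pos': array([ 6.66131348e+01,  7.51006949e+00,  8.53246851e+01,  8.31997681e-05,
        8.72620064e+01, -4.89336322e+00]), 'qd': array([-0.02109144, -0.16034086, -0.14208137, -0.00298017, -0.05899123,
       -0.06606178]), 'joint_efforts': array([ 6.34533153e-04, -5.70952392e+01, -5.01939511e+01, -4.46521390e-04,
        8.25797411e-03, -2.75851039e-05]), 'tool_pos': array([190.21376592, 568.82295226, 403.74073812]), 'tcp_rot': array([-1.79903599e+02, -8.33664514e-03,  1.61506487e+02]), 'ft_force': array([ 0.23385943,  0.06909582, -1.47682374]), 'wrist_torque': array([0.02855927, 0.01738754, 0.01421546]), 'grip_force': 0.0, 'finger_gap': 85.67870815898715}
```

View pics/scene0.png

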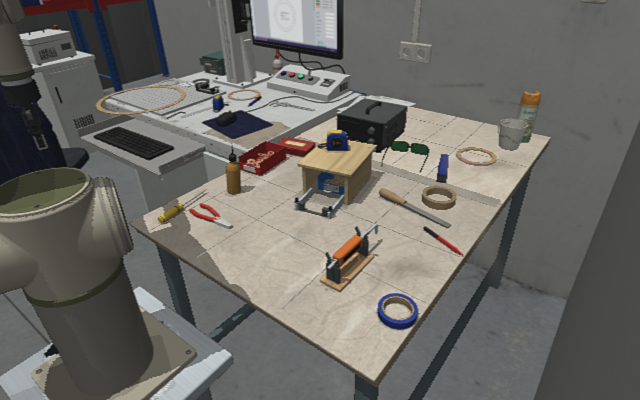

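View pics/top0.png

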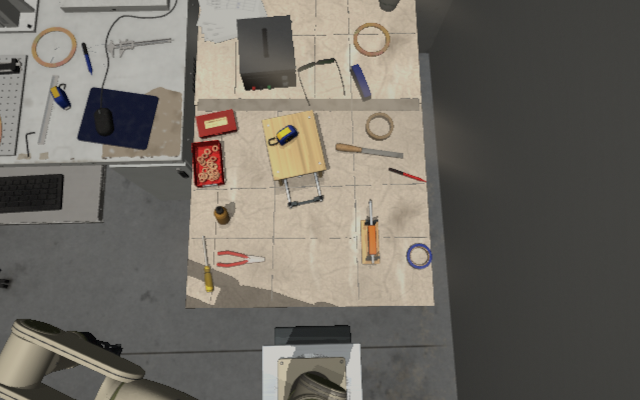

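The top view shows the cradle and hook around (371,238), the riser at (295,145) and the rail ends at (305,203). The scene view shows the hook at (350,250) and the stop at (320,205). Next I'll enlarge both areas.

```bash
python3 - <<'E'
import cv2,numpy as np
t=cv2.imread("pics/top0.png");s=cv2.imread("pics/scene0.png")
def c(i,x,y,w,h,k):
    o=cv2.resize(i[y:y+h,x:x+w],None,fx=k,fy=k,interpolation=cv2.INTER_CUBIC)
    for a in range(-(-x//10)*10,x+w,10): cv2.line(o,((a-x)*k,0),((a-x)*k,6),(0,0,255),1); cv2.putText(o,str(a),((a-x)*k,14),0,.3,(0,0,255))
    for a in range(-(-y//10)*10,y+h,10): cv2.line(o,(0,(a-y)*k),(6,(a-y)*k),(0,0,255),1); cv2.putText(o,str(a),(6,(a-y)*k),0,.3,(0,0,255))
    return o
cv2.imwrite("pics/c1.png",c(t,255,105,135,165//1,6)[:, :800][:990]) if 0 else None
a=c(t,260,110,75,100,6); b=c(t,345,190,45,80,6)
o=np.zeros((600,750,3),np.uint8);o[:a.shape[0],:450]=a;o[:480,460:730]=b
cv2.imwrite("pics/c1.png",o)
cv2.imwrite("pics/c2.png",c(s,290,140,100,75,8)[:, :800])
E
```

```text
(no output)
```

View pics/c1.png

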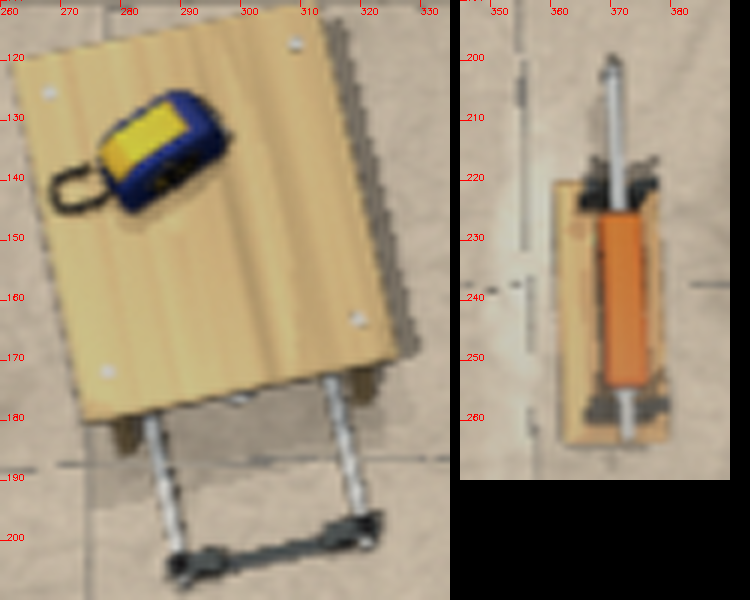

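View pics/c2.png

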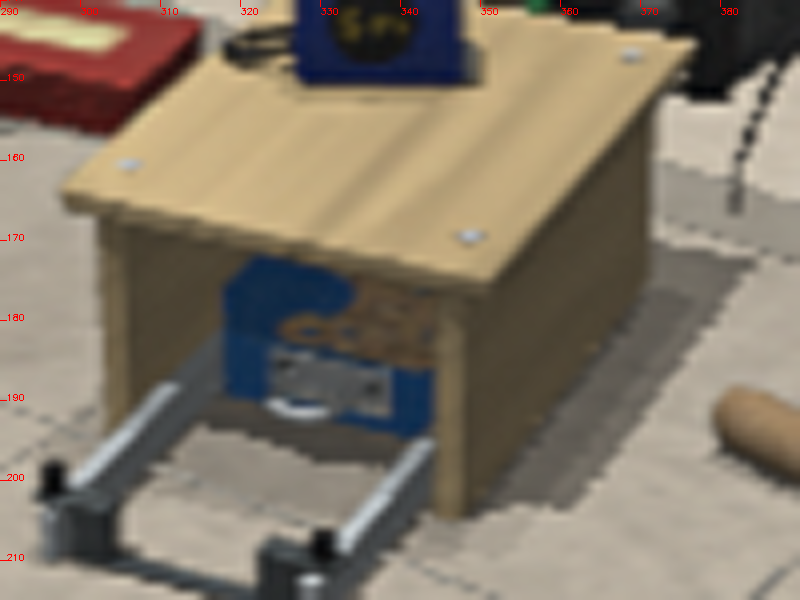

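The crops show these points:
- **Roof front edge, z=112:** top view (273.5,180.5) to (325.5,169.8); scene view (297.5,165) to (350.5,175.5).
- **Loop front, z=22:** about (326.5,192) in the scene view.
- **Handle ends, z=75:** (371.2,225) and (372.3,254.5) in the top view.

```bash
cat > h.py <<'E'
import numpy as np
from bench import *
def calib(n):
    s=snapshot(n); return np.array([[s["fx"],0,s["cx"]],[0,s["fy"],s["cy"]],[0,0,1]]),s["extrinsics"]
def at(C,u,v,z):
    K,E=C; d=E[:3,:3]@np.linalg.solve(K,[u,v,1]); o=E[:3,3]; return o+d*(z-o[2])/d[2]
def px(C,p):
    K,E=C; q=K@(E[:3,:3].T@(np.array(p)-E[:3,3])); return q[:2]/q[2]
E
python3 - <<'E'
from h import *
np.set_printoptions(precision=1,suppress=True)
T,S=calib("top"),calib("scene")
for n,C,u,v,z in [("roofL",T,273.7,180.3,112),("roofR",T,325.7,169.8,112),("roofL s",S,297.5,164.2,112),("roofR s",S,350.7,174.5,112),
 ("railL back",T,285,180,22),("railL f",T,289.7,201,22),("railR b",T,315.3,173,22),("railR f",T,319.5,196,22),
 ("screwL s",S,296.7,198.5,37),("screwR s",S,330.2,207,37),("loop front s",S,326.5,192,22),("loop base L",S,323.3,190.5,22),("loop base R",S,331.0,191.5,22),
 ("trayfrontBL",S,318.2,189.5,0),("trayfrontBR",S,342.5,194.6,0),
 ("hFront",T,371.2,225,75),("hRear",T,372.3,254.6,75),("rodtip",T,370.2,200.5,64)]:
    print(n,at(C,u,v,z))
E
```

```text
roofL [673.3 109.6 112. ]
roofR [704.7 -60.8 112. ]
roofL s [666.2  96.5 112. ]
roofR s [704.2 -67.5 112. ]
railL back [696.8  78.2  22. ]
railL f [622.2  62.9  22. ]
railR b [719.4 -27.1  22. ]
railR f [637.3 -39.5  22. ]
screwL s [607.2  55.4  37. ]
screwR s [627.5 -50.7  37. ]
loop front s [705.6  20.   22. ]
loop base L [707.   33.2  22. ]
loop base R [715.8  10.4  22. ]
trayfrontBL [731.   71.9   0. ]
trayfrontBR [750.2  -8.7   0. ]
hFront [ 524.3 -205.3   75. ]
hRear [ 427.8 -204.1   75. ]
rodtip [ 608.6 -207.5   64. ]
```

```bash
cat >> h.py <<'E'
from scipy.spatial.transform import Rotation as Ro
def go(x,y,z,yaw,roll=180,pitch=0):
    "shift of the TCP (tool axes now, in 0.1 m) and turn (in 60 deg) to a target"
    s=sense(); R=Ro.from_euler("xyz",s["tcp_rot"],degrees=True)
    G=Ro.from_euler("xyz",[roll,pitch,yaw],degrees=True)
    print("pos",s["tool_pos"].round(1),"rot",s["tcp_rot"].round(2),"t",s["time"],"F",s["ft_force"].round(1),"gap",round(s["finger_gap"],1))
    d=np.array([x,y,z])-s["tool_pos"]
    print("turn",(np.degrees((R.inv()*G).as_rotvec())/60).round(3),"shift now",(R.inv().apply(d)/100).round(3),"shift after turn",(G.inv().apply(d)/100).round(3))
E
python3 -m jog '0 0 0 0 0 -.1475 -1;0 0 0 0 0 -.1475 -1;-.159 -.43 0 0 0 0 -1;-.159 -.43 0 0 0 0 -1;-.159 -.43 0 0 0 0 -1'
for i in 1 2; do :; done
python3 -m jog '-.159 -.43 0 0 0 0 -1;-.159 -.43 0 0 0 0 -1;-.159 -.43 0 0 0 0 -1;-.159 -.43 0 0 0 0 -1;-.159 -.43 0 0 0 0 -1'
python3 -m jog '-.159 -.43 0 0 0 0 -1;-.159 -.43 0 0 0 0 -1;-.159 -.43 0 0 0 0 -1;-.159 -.43 0 0 0 0 -1;-.159 -.43 0 0 0 0 -1'
python3 -m jog '-.159 -.43 0 0 0 0 -1;-.159 -.43 0 0 0 0 -1;-.159 -.43 0 0 0 0 -1;-.159 -.43 0 0 0 0 -1;-.159 -.43 0 0 0 0 -1'
python3 - <<'E'
from h import *
import cv2
go(476,-204.7,218,179.2)
s=snapshot("wrist");cv2.imwrite("pics/w1.png",s["img"][:,:,::-1]);print(s["fx"],s["cx"],s["cy"],s["extrinsics"].round(3))
E
```

```text
time: 0.82
tool_pos: [236.4, 438.1, 404.4]
tcp_rot: [-180.0, -0.0, 179.2]
ft_force: [0.3, -0.2, -0.2]
finger_gap: 85.4
grip_force: 0.0
time: 1.45
tool_pos: [312.8, 221.9, 404.7]
tcp_rot: [180.0, 0.0, 179.2]
ft_force: [1.3, 0.2, 0.0]
finger_gap: 85.2
grip_force: 0.0
time: 2.08
tool_pos: [389.4, 5.7, 404.8]
tcp_rot: [180.0, 0.0, 179.2]
ft_force: [0.5, 0.2, -0.3]
finger_gap: 85.1
grip_force: 0.0
time: 2.7
tool_pos: [466.0, -210.4, 404.6]
tcp_rot: [180.0, 0.0, 179.2]
ft_force: [0.3, 0.8, -0.1]
finger_gap: 85.4
grip_force: 0.0
pos [ 466.  -210.4  404.6] rot [179.99   0.   179.19] t 2.7 F [ 0.3  0.8 -0.1] gap 85.4
turn [ 0.  0. -0.] shift now [-0.099  0.058  1.866] shift after turn [-0.099  0.059  1.866]
309.70691628693146 320.73417685016955 196.2461622433299 [[ 1.30000e-02  9.57000e-01  2.89000e-01  3.92516e+02]
 [ 1.00000e+00 -1.20000e-02 -4.00000e-03 -2.08476e+02]
 [ 0.00000e+00  2.89000e-01 -9.57000e-01  3.75124e+02]
 [ 0.00000e+00  0.00000e+00  0.00000e+00  1.00000e+00]]
```

View pics/w1.png

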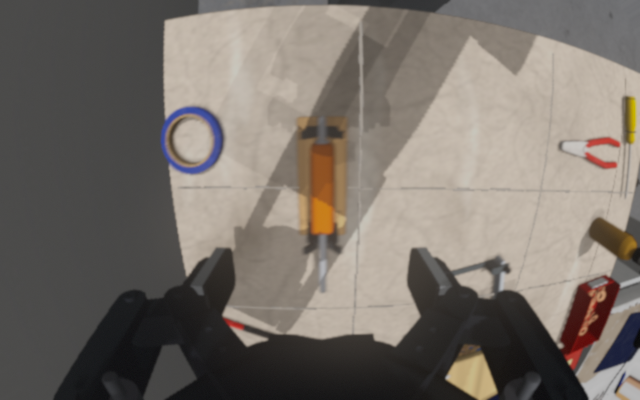

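The wrist view shows the handle from (321.5,140) at the rear to (321.5,234) at the front, with the tip of the rod at about (322.5,290).

```bash
cat >> h.py <<'E'
def wat(s,u,v,z):
    a=np.array([u-s["cx"],v-s["cy"]]); r=np.hypot(*a); th=r/s["fx"]
    d=np.array([*(a/r*np.sin(th)),np.cos(th)]); E=s["extrinsics"]; d=E[:3,:3]@d; o=E[:3,3]
    return o+d*(z-o[2])/d[2]
E
python3 - <<'E'
from h import *
s=snapshot("wrist")
for p in [(321.7,140,75),(321.7,234.5,75),(322.5,291,62),(322,118,64)]: print(wat(s,*p).round(1))
E
```

```text
[ 426.9 -212.7   75. ]
[ 525.9 -214.1   75. ]
[ 606.8 -214.2   62. ]
[ 405.9 -212.1   64. ]
```

```bash
python3 -m jog '-.05 0 .4 0 0 0 -1;-.05 0 .4 0 0 0 -1;0 0 .4 0 0 0 -1;0 0 .1 0 0 0 -1;0 0 0 0 0 0 -1'
python3 - <<'E'
from h import *
import cv2
go(476,-213,218,179.2)
s=snapshot("wrist");cv2.imwrite("pics/w2.png",cv2.resize(s["img"][:,120:520,::-1],None,fx=1.5,fy=1.5));
np.save("w2.npy",s,allow_pickle=True)
E
```

```text
time: 3.42
tool_pos: [475.7, -208.8, 274.9]
tcp_rot: [180.0, -0.0, 179.2]
ft_force: [1.3, 1.0, 0.0]
finger_gap: 85.3
grip_force: 0.0
pos [ 475.7 -208.8  274.9] rot [ 1.7997e+02 -4.0000e-02  1.7922e+02] t 3.425 F [1.3 1.  0. ] gap 85.3
turn [ 0.    -0.001  0.   ] shift now [-0.004 -0.042  0.569] shift after turn [-0.004 -0.042  0.569]
```

View pics/w2.png

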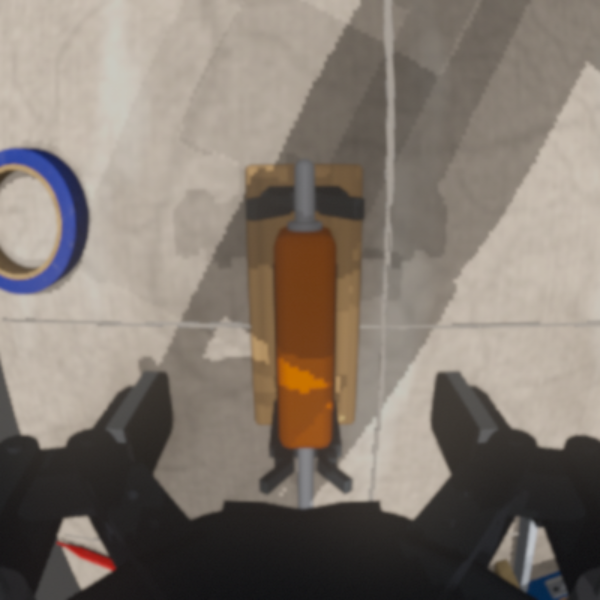

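The handle runs from (305,228) to (305,446) in the crop, which is (323.3,152) to (323.3,297) at full size. The fingers sit roughly symmetrically about it.

```bash
python3 - <<'E'
from h import *
s=np.load("w2.npy",allow_pickle=True).item()
for p in [(323.3,152,75),(323.3,297.3,75),(323.3,325,64),(323,108,64),(304.5,320,85),(341.5,320,85)]: print(wat(s,*p).round(1))
E
```

```text
[ 427.9 -205.7   75. ]
[ 523.6 -206.6   75. ]
[ 557.7 -206.8   64. ]
[ 403.6 -205.5   64. ]
[ 535.2 -219.1   85. ]
[ 535.6 -194.8   85. ]
```

```bash
python3 -m jog '0 .025 .2 0 0 0 -1;0 0 .2 0 0 0 -1;0 0 .1 0 0 0 -1;0 0 .07 0 0 0 -1;0 0 0 0 0 0 -1' 100
python3 -m jog '0 0 0 0 0 0 1;0 0 0 0 0 0 1;0 0 0 0 0 0 1;0 0 0 0 0 0 1;0 0 0 0 0 0 1'
python3 -m jog '0 0 0 0 0 0 1;0 0 0 0 0 0 1;0 0 0 0 0 0 1' 
```

```text
time: 4.1
tool_pos: [475.9, -206.6, 218.0]
tcp_rot: [-180.0, 0.0, 179.2]
ft_force: [-0.7, -0.7, -0.6]
finger_gap: 85.3
grip_force: 0.0
time: 4.72
tool_pos: [476.0, -206.6, 218.2]
tcp_rot: [-180.0, 0.0, 179.2]
ft_force: [-0.5, 0.8, 3.6]
finger_gap: 22.4
grip_force: 97.8
time: 5.1
tool_pos: [476.0, -206.6, 218.1]
tcp_rot: [-180.0, 0.0, 179.2]
ft_force: [-0.2, -0.6, 4.6]
finger_gap: 22.7
grip_force: 97.8
```

```bash
python3 -m jog '0 0 -.1 0 0 0 1;0 0 -.2 0 0 0 1;0 0 -.3 0 0 0 1;0 0 -.22 0 0 0 1;0 0 0 0 0 -.0935 1'
python3 -m jog '0 0 0 0 0 -.0935 1;0 0 0 0 0 0 1'
python3 -c "
from h import *
go(457.6,-19.5,232,-169.6)"
```

```text
time: 5.72
tool_pos: [476.4, -206.9, 302.2]
tcp_rot: [-179.9, 0.2, -175.1]
ft_force: [-0.7, 0.2, -1.7]
finger_gap: 22.3
grip_force: 98.6
time: 5.98
tool_pos: [475.5, -206.4, 299.6]
tcp_rot: [180.0, -0.0, -169.6]
ft_force: [-0.3, 0.4, -1.2]
finger_gap: 22.7
grip_force: 98.6
pos [ 475.5 -206.4  299.6] rot [ 1.7997e+02 -3.0000e-02 -1.6961e+02] t 5.975 F [-0.3  0.4 -1.2] gap 22.7
turn [ 0.    -0.001 -0.   ] shift now [-0.161  1.87   0.677] shift after turn [-0.161  1.871  0.676]
```

```bash
python3 -m jog '-.032 .374 0 0 0 0 1;-.032 .374 0 0 0 0 1;-.032 .374 0 0 0 0 1;-.032 .374 0 0 0 0 1;-.033 .374 0 0 0 0 1'
python3 -m jog '0 0 .25 0 0 0 1;0 0 .25 0 0 0 1;0 0 .18 0 0 0 1;0 0 0 0 0 0 1'
python3 - <<'E'
from h import *
import cv2
go(600,0,232,-169.6)
t=snapshot("top")["img"][140:240,260:340,::-1]; s=snapshot("scene")["img"][150:250,270:370,::-1]
cv2.imwrite("pics/p1.png",np.hstack([cv2.resize(t,(400,500),interpolation=2),cv2.resize(s[:, :80],(400,500),interpolation=2)]))
E
```

```text
time: 6.6
tool_pos: [457.3, -18.5, 299.6]
tcp_rot: [180.0, -0.0, -169.7]
ft_force: [0.2, -0.1, -1.2]
finger_gap: 22.8
grip_force: 98.6
time: 7.1
tool_pos: [456.7, -19.5, 230.1]
tcp_rot: [179.9, -0.2, -169.7]
ft_force: [0.1, 0.1, -0.9]
finger_gap: 22.2
grip_force: 98.9
pos [456.7 -19.5 230.1] rot [ 179.93   -0.22 -169.69] t 7.1 F [ 0.1  0.1 -0.9] gap 22.2
turn [ 0.001 -0.004 -0.001] shift now [-1.445 -0.065 -0.025] shift after turn [-1.445 -0.067 -0.019]
```

View pics/p1.png

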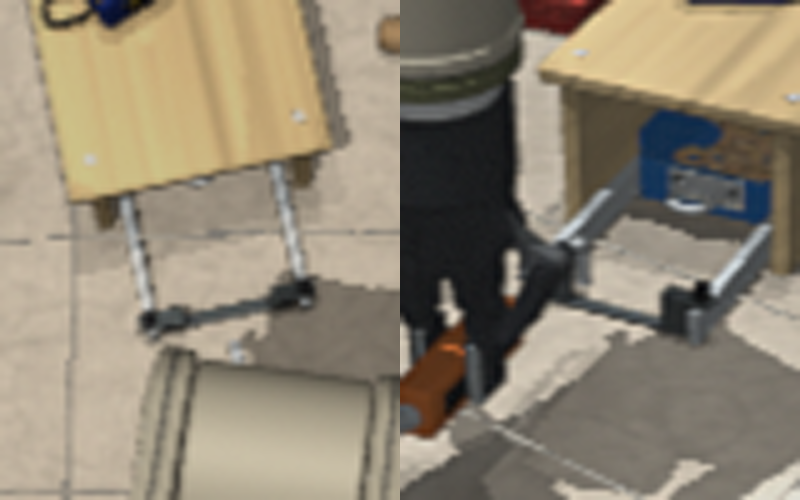

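In the top crop the rod end is at about (238,348), which is px (307.6,209.6). The white front of the loop shows past the roof edge at (200,182), which is px (300,176.4). In the scene crop the loop front is at (686,210), which is px (327.2,192).

```bash
python3 - <<'E'
from h import *
T,S=calib("top"),calib("scene")
R=Ro.from_euler("z",10.3,degrees=True)
tip=np.array([456.7,-19.5,0])+R.apply([130,0,0]); print("tip exp",tip)
print("rod end",at(T,307.6,209.6,76), "loop", at(T,300,176.6,24))
for z,p in [(112,(273.7,180.3)),(112,(325.7,169.8))]: print(at(T,*p,z))
print("clampL,R screws", at(T,260+152/5,140+322/5,37),at(T,260+303/5,140+290/5,37))
print("loop px if eye at d behind", [(d,px(T,np.array([688,23,0])+R.apply([24+d-13,0,25])).round(1),px(S,np.array([688,23,0])+R.apply([24+d-13,0,22])).round(1)) for d in (0,5,10)])
E
```

```text
tip exp [584.60505493   3.74428797   0.        ]
rod end [580.42250916   1.63530358  76.        ] loop [707.22392317  26.14566796  24.        ]
[673.30537439 109.61774474 112.        ]
[704.74095816 -60.78534062 112.        ]
clampL,R screws [607.24264821  59.93076155  37.        ] [626.94861682 -42.85885612  37.        ]
loop px if eye at d behind [(0, array([300.4, 178.9]), array([323.9, 192.5])), (5, array([300.1, 177.5]), array([324.6, 191.7])), (10, array([299.8, 176.1]), array([325.3, 190.9]))]
```

```bash
python3 -m jog '-.3 0 0 0 0 0 1;-.3 0 0 0 0 0 1;-.3 0 0 0 0 0 1;-.3 0 0 0 0 0 1;-.15 0 0 0 0 0 1'
python3 -m jog '-.03 0 0 0 0 0 1;0 0 0 0 0 0 1'
python3 - <<'E'
from h import *
import cv2
go(592.6,5.2,232,-169.7)
w=snapshot("wrist")["img"][:,:,::-1]; s=snapshot("scene")["img"][160:210,300:350,::-1]
cv2.imwrite("pics/p2.png",np.hstack([w[:,150:490],cv2.resize(s,(400,400),interpolation=2)]))
E
```

```text
time: 7.92
tool_pos: [592.4, 4.9, 233.0]
tcp_rot: [-180.0, 0.1, -169.6]
ft_force: [-0.2, -0.4, -1.2]
finger_gap: 22.4
grip_force: 98.9
time: 8.18
tool_pos: [593.4, 5.2, 232.0]
tcp_rot: [-180.0, 0.0, -169.6]
ft_force: [-0.0, -0.8, -2.3]
finger_gap: 22.3
grip_force: 98.9
pos [593.4   5.2 232. ] rot [-180.      0.   -169.59] t 8.175 F [-0.  -0.8 -2.3] gap 22.3
turn [-0.     0.     0.002] shift now [0.007 0.001 0.   ] shift after turn [0.007 0.001 0.   ]
```

View pics/p2.png

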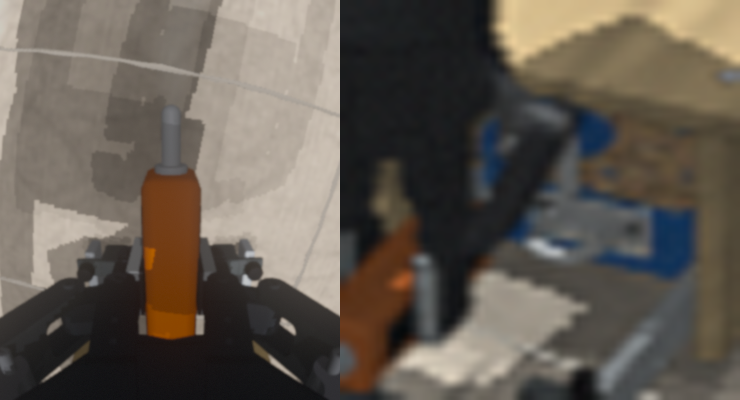

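In the scene crop the turned-down end runs to about (568,187), px (328.5,183.4). The loop's bright front edge runs from (525,240) through (560,257) to (595,258), so its front is near px (327.5,192).

```bash
python3 - <<'E'
from h import *
S=calib("scene")
R=Ro.from_euler("z",10.4,degrees=True); tip=np.array([593.4,5.2,0])+R.apply([130,0,0]); print(tip)
p42=px(S,tip+[0,0,42]); p22=px(S,tip+[0,0,22]); print(p42,p22)
b=np.array([328.5,183.4])-p42; print("bias",b)
for e in ([0,0],[-5,0],[5,0],[0,5],[0,-5]):
    pts=[px(S,tip+R.apply([e[0]+a,e[1]+c,22]))+b for a,c in ((-13,0),(-10,0),(-3,-13),(-3,13))]
    print(e,np.round(pts,1).tolist(), "crop",[(round((q[0]-300)*8+340),round((q[1]-160)*8)) for q in pts])
E
```

```text
[721.26429121  28.66748888   0.        ]
[327.1578933  183.38829533] [327.24517298 188.95995196]
bias [1.3421067  0.01170467]
[0, 0] [[326.7, 191.0], [327.2, 190.5], [332.0, 190.3], [324.4, 188.5]] crop [(554, 248), (557, 244), (596, 243), (535, 228)]
[-5, 0] [[326.0, 191.8], [326.5, 191.3], [331.3, 191.1], [323.7, 189.3]] crop [(548, 254), (552, 250), (590, 249), (529, 234)]
[5, 0] [[327.5, 190.2], [327.9, 189.7], [332.7, 189.6], [325.1, 187.8]] crop [(560, 242), (563, 238), (601, 237), (541, 222)]
[0, 5] [[325.3, 190.6], [325.7, 190.2], [330.5, 190.0], [322.9, 188.2]] crop [(542, 245), (546, 241), (584, 240), (524, 225)]
[0, -5] [[328.2, 191.3], [328.6, 190.9], [333.4, 190.7], [325.8, 188.9]] crop [(566, 251), (569, 247), (608, 246), (547, 231)]
```

```bash
python3 -m jog '.04 0 0 0 0 0 1;0 0 .06 0 0 0 1;0 0 .06 0 0 0 1;0 0 0 0 0 0 1'; python3 -m jog '0 0 .03 0 0 0 1;0 0 .03 0 0 0 1;0 0 0 0 0 0 1'
```

```text
time: 8.82
tool_pos: [589.1, 4.6, 218.6]
tcp_rot: [180.0, -0.1, -169.6]
ft_force: [0.0, 1.0, -1.2]
finger_gap: 22.4
grip_force: 98.9
time: 9.2
tool_pos: [589.4, 4.6, 213.3]
tcp_rot: [180.0, -0.0, -169.6]
ft_force: [-0.7, 1.6, -1.5]
finger_gap: 22.8
grip_force: 98.9
```

```bash
python3 -m jog '0 0 .03 0 0 0 1;0 0 .03 0 0 0 1;0 0 .02 0 0 0 1;0 0 0 0 0 0 1;0 0 0 0 0 0 1'
```

```text
time: 9.82
tool_pos: [589.6, 4.6, 205.8]
tcp_rot: [-180.0, 0.0, -169.6]
ft_force: [0.7, -0.3, -2.0]
finger_gap: 22.5
grip_force: 98.9
```

```bash
cat > ok.py <<'E'
# exits non-zero if the horizontal wrist force passes the limit given
import sys,numpy as np
from bench import *
s=sense();f=np.hypot(*s["ft_force"][:2]);print("  Fh",round(f,1));sys.exit(f>float(sys.argv[1]))
E
python3 -m jog '0 0 .02 0 0 0 1;0 0 0 0 0 0 1;.02 0 0 0 0 0 1;.02 0 0 0 0 0 1'; python3 ok.py 8 && python3 -m jog '.02 0 0 0 0 0 1;.02 0 0 0 0 0 1;.02 0 0 0 0 0 1'; python3 ok.py 8 && python3 -m jog '.02 0 0 0 0 0 1;.02 0 0 0 0 0 1;.02 0 0 0 0 0 1';python3 ok.py 8
```

```text
time: 10.32
tool_pos: [585.6, 3.8, 203.8]
tcp_rot: [-180.0, 0.0, -169.6]
ft_force: [1.1, 0.7, -2.3]
finger_gap: 22.6
grip_force: 98.7
  Fh 1.3
  Fh 1.3
  Fh 1.3False
False
False
```

```bash
sed -i 's/sys.exit(f>float(sys.argv\[1\]))/sys.exit(int(f>float(sys.argv[1])))/' ok.py
python3 -m jog '.02 0 0 0 0 0 1;.02 0 0 0 0 0 1;.02 0 0 0 0 0 1'; python3 ok.py 8 && python3 -m jog '.02 0 0 0 0 0 1;.02 0 0 0 0 0 1;.02 0 0 0 0 0 1'; python3 ok.py 8 && python3 -m jog '.02 0 0 0 0 0 1;.02 0 0 0 0 0 1;.02 0 0 0 0 0 1' ; python3 ok.py 8
```

```text
time: 10.7
tool_pos: [579.7, 2.7, 203.8]
tcp_rot: [-180.0, 0.0, -169.6]
ft_force: [1.7, 0.5, -2.0]
finger_gap: 22.8
grip_force: 98.7
  Fh 1.8
time: 11.08
tool_pos: [573.7, 1.7, 203.7]
tcp_rot: [-180.0, 0.0, -169.6]
ft_force: [1.8, 0.3, -2.6]
finger_gap: 22.6
grip_force: 98.7
  Fh 1.8
time: 11.45
tool_pos: [567.8, 0.5, 203.7]
tcp_rot: [-180.0, 0.0, -169.6]
ft_force: [1.2, 0.5, -2.2]
finger_gap: 22.5
grip_force: 98.7
  Fh 1.3
```

```bash
python3 - <<'E'
from h import *
import cv2
s=snapshot("scene")["img"][155:230,280:380,::-1]
cv2.imwrite("pics/p3.png",cv2.resize(s,(800,600),interpolation=2))
E
```

```text
(no output)
```

View pics/p3.png

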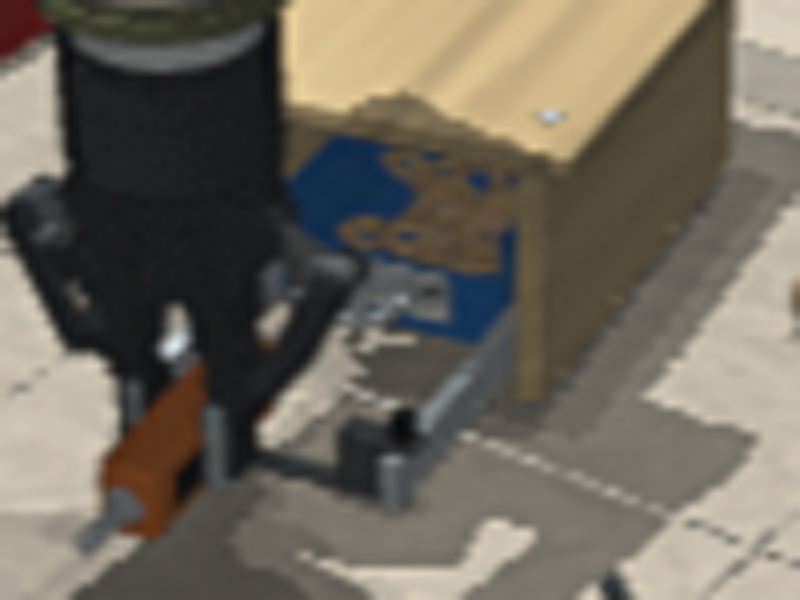

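The tray's lower front right corner has moved from px (342.5,194.6) to about (339.4,197.5), so the tray is following the hook. I'll keep pulling.

```bash
q='grep -E pos|ft_'
python3 -m jog '.02 0 0 0 0 0 1;.02 0 0 0 0 0 1;.02 0 0 0 0 0 1;.02 0 0 0 0 0 1' | $q; python3 ok.py 6 && python3 -m jog '.02 0 0 0 0 0 1;.02 0 0 0 0 0 1;.02 0 0 0 0 0 1;.02 0 0 0 0 0 1'|$q ; python3 ok.py 6 && python3 -m jog '.02 0 0 0 0 0 1;.02 0 0 0 0 0 1;.02 0 0 0 0 0 1;.02 0 0 0 0 0 1'|$q ; python3 ok.py 6 && python3 -m jog '.02 0 0 0 0 0 1;.02 0 0 0 0 0 1;.02 0 0 0 0 0 1;.02 0 0 0 0 0 1'|$q ; python3 ok.py 6 && python3 -m jog '.02 0 0 0 0 0 1;.02 0 0 0 0 0 1;.02 0 0 0 0 0 1;.02 0 0 0 0 0 1'|$q ; python3 ok.py 6
```

```text
tool_pos: [559.9, -0.9, 203.7]
ft_force: [1.1, -0.6, -1.4]
  Fh 1.3
tool_pos: [552.1, -2.3, 203.7]
ft_force: [1.0, -0.4, -1.5]
  Fh 1.1
tool_pos: [544.2, -3.8, 203.7]
ft_force: [1.8, 0.2, -1.5]
  Fh 1.8
tool_pos: [536.3, -5.3, 203.7]
ft_force: [2.0, 0.6, -1.4]
  Fh 2.1
tool_pos: [528.5, -6.7, 203.7]
ft_force: [1.1, 0.3, -1.9]
  Fh 1.1
```

```bash
q='grep -E pos|ft_'
python3 -m jog '.01 0 0 0 0 0 1;.01 0 0 0 0 0 1;.01 0 0 0 0 0 1' | $q; python3 ok.py 4 && python3 -m jog '.01 0 0 0 0 0 1;.01 0 0 0 0 0 1;.01 0 0 0 0 0 1' |$q; python3 ok.py 4 && python3 -m jog '.01 0 0 0 0 0 1;.01 0 0 0 0 0 1;.01 0 0 0 0 0 1' |$q; python3 ok.py 4 && python3 -m jog '.01 0 0 0 0 0 1;.01 0 0 0 0 0 1' |$q; python3 ok.py 4 && python3 -m jog '.01 0 0 0 0 0 1;.01 0 0 0 0 0 1' |$q; python3 ok.py 4 && python3 -m jog '.01 0 0 0 0 0 1;.01 0 0 0 0 0 1' |$q; python3 ok.py 4 && python3 -m jog '.01 0 0 0 0 0 1;.01 0 0 0 0 0 1' |$q; python3 ok.py 4 && python3 -m jog '.01 0 0 0 0 0 1;.01 0 0 0 0 0 1' |$q; python3 ok.py 4 && python3 -m jog '.01 0 0 0 0 0 1;.01 0 0 0 0 0 1' |$q; python3 ok.py 4 && python3 -m jog '.01 0 0 0 0 0 1;.01 0 0 0 0 0 1' |$q; python3 ok.py 4
```

```text
tool_pos: [525.6, -7.2, 203.7]
ft_force: [1.0, 0.4, -2.1]
  Fh 1.1
tool_pos: [522.6, -7.7, 203.7]
ft_force: [1.5, -0.5, -0.9]
  Fh 1.6
tool_pos: [519.7, -8.3, 203.7]
ft_force: [1.2, -0.2, -1.9]
  Fh 1.2
tool_pos: [517.7, -8.7, 203.7]
ft_force: [1.5, 0.0, -2.6]
  Fh 1.5
tool_pos: [515.7, -9.0, 203.7]
ft_force: [1.3, -0.3, -1.0]
  Fh 1.3
tool_pos: [513.8, -9.4, 203.7]
ft_force: [1.5, -0.1, -1.9]
  Fh 1.5
tool_pos: [511.8, -9.8, 203.7]
ft_force: [1.7, 0.6, -2.5]
  Fh 1.8
tool_pos: [509.8, -10.1, 203.7]
ft_force: [0.8, 0.8, -1.6]
  Fh 1.1
tool_pos: [507.8, -10.5, 203.7]
ft_force: [1.6, -0.3, -1.8]
  Fh 1.6
tool_pos: [505.9, -10.8, 203.7]
ft_force: [2.1, 0.6, -1.5]
  Fh 2.2
```

```bash
q='grep -E pos|ft_'
python3 -m jog '.01 0 0 0 0 0 1;.01 0 0 0 0 0 1' | $q; python3 ok.py 4 && python3 -m jog '.01 0 0 0 0 0 1;.01 0 0 0 0 0 1' |$q; python3 ok.py 4 && python3 -m jog '.01 0 0 0 0 0 1;.01 0 0 0 0 0 1' |$q; python3 ok.py 4 && python3 -m jog '.01 0 0 0 0 0 1;.01 0 0 0 0 0 1' |$q; python3 ok.py 4 && python3 -m jog '.01 0 0 0 0 0 1;.01 0 0 0 0 0 1' |$q; python3 ok.py 4 && python3 -m jog '.01 0 0 0 0 0 1;.01 0 0 0 0 0 1' |$q; python3 ok.py 4 && python3 -m jog '.01 0 0 0 0 0 1;.01 0 0 0 0 0 1' |$q; python3 ok.py 4 && python3 -m jog '.01 0 0 0 0 0 1;.01 0 0 0 0 0 1' |$q; python3 ok.py 4 && python3 -m jog '.01 0 0 0 0 0 1;.01 0 0 0 0 0 1' |$q; python3 ok.py 4 && python3 -m jog '.01 0 0 0 0 0 1;.01 0 0 0 0 0 1' |$q; python3 ok.py 4
```

```text
tool_pos: [503.9, -11.2, 203.7]
ft_force: [1.0, 0.6, -1.8]
  Fh 1.2
tool_pos: [502.0, -11.6, 203.7]
ft_force: [0.8, 0.6, -1.2]
  Fh 1.0
tool_pos: [500.0, -11.9, 203.7]
ft_force: [1.3, 0.7, -2.5]
  Fh 1.5
tool_pos: [498.0, -12.3, 203.7]
ft_force: [1.0, 0.4, -1.0]
  Fh 1.0
tool_pos: [496.1, -12.6, 203.7]
ft_force: [1.8, 0.5, -1.3]
  Fh 1.9
tool_pos: [494.1, -13.0, 203.7]
ft_force: [1.3, -0.8, -1.7]
  Fh 1.6
tool_pos: [492.1, -13.4, 203.7]
ft_force: [0.9, 0.9, -1.2]
  Fh 1.3
tool_pos: [490.2, -13.7, 203.7]
ft_force: [1.3, -0.3, -1.6]
  Fh 1.4
tool_pos: [488.2, -14.1, 203.7]
ft_force: [0.9, -0.3, -2.6]
  Fh 0.9
tool_pos: [486.2, -14.5, 203.7]
ft_force: [1.4, 0.3, -2.0]
  Fh 1.5
```

```bash
q='grep -E pos|ft_'
python3 -m jog '.01 0 0 0 0 0 1;.01 0 0 0 0 0 1' | $q; python3 ok.py 4 && python3 -m jog '.01 0 0 0 0 0 1;.01 0 0 0 0 0 1' |$q; python3 ok.py 4 && python3 -m jog '.01 0 0 0 0 0 1;.01 0 0 0 0 0 1' |$q; python3 ok.py 4 && python3 -m jog '.01 0 0 0 0 0 1;.01 0 0 0 0 0 1' |$q; python3 ok.py 4 && python3 -m jog '.01 0 0 0 0 0 1;.01 0 0 0 0 0 1' |$q; python3 ok.py 4 && python3 -m jog '.01 0 0 0 0 0 1;.01 0 0 0 0 0 1' |$q; python3 ok.py 4 && python3 -m jog '.01 0 0 0 0 0 1;.01 0 0 0 0 0 1' |$q; python3 ok.py 4
```

```text
tool_pos: [484.3, -14.8, 203.7]
ft_force: [1.3, 0.1, -1.4]
  Fh 1.3
tool_pos: [482.3, -15.2, 203.7]
ft_force: [1.2, 1.0, -2.0]
  Fh 1.6
tool_pos: [480.3, -15.5, 203.7]
ft_force: [2.1, -0.2, -1.0]
  Fh 2.1
tool_pos: [478.4, -15.9, 203.7]
ft_force: [2.1, 0.3, -1.9]
  Fh 2.1
tool_pos: [476.4, -16.2, 203.7]
ft_force: [1.6, 0.4, -2.2]
  Fh 1.6
tool_pos: [474.4, -16.6, 203.7]
ft_force: [1.6, 0.6, -2.7]
  Fh 1.7
tool_pos: [472.5, -17.0, 203.7]
ft_force: [1.7, 0.1, -1.3]
  Fh 1.7
```

```bash
q='grep -E pos|ft_'
python3 -m jog '.01 0 0 0 0 0 1;.01 0 0 0 0 0 1' | $q; python3 ok.py 4 && python3 -m jog '.01 0 0 0 0 0 1;.01 0 0 0 0 0 1' |$q; python3 ok.py 4 && python3 -m jog '.01 0 0 0 0 0 1;.01 0 0 0 0 0 1' |$q; python3 ok.py 4 && python3 -m jog '.01 0 0 0 0 0 1;.01 0 0 0 0 0 1' |$q; python3 ok.py 4 
python3 - <<'E'
from h import *
import cv2
im=snapshot("top")["img"][150:240,260:340,::-1]; s=snapshot("scene")["img"][150:240,280:360,::-1]
cv2.imwrite("pics/p4.png",np.hstack([cv2.resize(im,(400,450),interpolation=2),cv2.resize(s,(400,450),interpolation=2)]))
b=im.astype(int); m=(b[...,0]>b[...,2]+30); ys,xs=np.nonzero(m); print(len(ys),ys.max()+150 if len(ys) else None, np.bincount(ys))
E
```

```text
tool_pos: [470.5, -17.3, 203.7]
ft_force: [4.0, 1.0, -2.6]
  Fh 4.2
  Fh 4.2
  Fh 4.2
  Fh 4.2
316 201 [ 0  0  0  0  0  0  0  0  0  0  0  0  0  0  0  0  0  0  0  0  0  0  0  3
  7  6  7  7  5  6  5  5 10 10 11 11 13 13 13  9  8  9  7 10 20 22 23 25
 20 15 10  6]
```

```bash
q='grep -E pos|ft_'
python3 -m jog '0 0 0 0 0 0 1' | $q; python3 ok.py 7 && python3 -m jog '.003 0 0 0 0 0 1;0 0 0 0 0 0 1' |$q; python3 ok.py 7 && python3 -m jog '.003 0 0 0 0 0 1;0 0 0 0 0 0 1' |$q; python3 ok.py 7
```

```text
tool_pos: [470.6, -17.3, 203.7]
ft_force: [2.0, 0.3, -1.7]
  Fh 2.0
tool_pos: [470.4, -17.4, 203.8]
ft_force: [3.3, 0.8, -2.5]
  Fh 3.4
tool_pos: [470.3, -17.4, 203.8]
ft_force: [4.7, 0.8, -3.8]
  Fh 4.7
```

```bash
q='grep -E pos|ft_'
python3 -m jog '.005 0 0 0 0 0 1;0 0 0 0 0 0 1' | $q; python3 ok.py 9 && python3 -m jog '.004 0 0 0 0 0 1;0 0 0 0 0 0 1' |$q; python3 ok.py 9 && python3 -m jog '.003 0 0 0 0 0 1;0 0 0 0 0 0 1' |$q; python3 ok.py 9; python3 -m jog '0 0 0 0 0 0 1;0 0 0 0 0 0 1;0 0 0 0 0 0 1' |$q
```

```text
tool_pos: [470.1, -17.4, 204.0]
ft_force: [7.5, 2.0, -5.6]
  Fh 7.7
tool_pos: [469.9, -17.5, 204.1]
ft_force: [9.4, 1.6, -6.7]
  Fh 9.5
  Fh 9.5
tool_pos: [469.9, -17.5, 204.1]
ft_force: [10.2, 1.6, -6.9]
```

```bash
q='grep -E time|pos|ft_'
python3 -m jog '0 0 0 0 0 0 1;0 0 0 0 0 0 1;0 0 0 0 0 0 1;0 0 0 0 0 0 1;0 0 0 0 0 0 1' |$q; python3 -m jog '0 0 0 0 0 0 1;0 0 0 0 0 0 1;0 0 0 0 0 0 1;0 0 0 0 0 0 1' |$q
python3 -m jog '-.01 0 0 0 0 0 1;-.01 0 0 0 0 0 1;-.03 0 0 0 0 0 1;-.03 0 0 0 0 0 1;0 0 0 0 0 0 1' |$q
python3 ok.py 4 && python3 -m jog '0 0 -.03 0 0 0 1;0 0 -.03 0 0 0 1;0 0 -.05 0 0 0 1;0 0 -.1 0 0 0 1;0 0 0 0 0 0 1' |$q
```

```text
time: 23.6
tool_pos: [469.9, -17.5, 204.1]
ft_force: [9.8, 1.6, -6.1]
time: 24.1
tool_pos: [469.9, -17.5, 204.1]
ft_force: [8.7, 2.6, -6.5]
time: 24.72
tool_pos: [477.0, -16.1, 203.6]
ft_force: [0.8, 0.2, -2.0]
  Fh 0.8
time: 25.35
tool_pos: [477.6, -16.3, 226.1]
ft_force: [-0.2, 0.6, -0.8]
```

```bash
q='grep -E time|pos|ft_'
python3 -m jog '0 0 -.25 0 0 0 1;0 0 -.25 0 0 0 1;0 0 -.24 0 0 0 1;0 0 0 0 0 .0935 1;0 0 0 0 0 .0935 1' |$q
python3 -m jog '0 0 0 0 0 0 1'|$q
python3 - <<'E'
from h import *
import cv2
go(476,-206.6,218.1,179.2)
w=snapshot("wrist")["img"][:,150:490,::-1]; p=cv2.imread("pics/p2.png")[:,:340]
for i in (p,w):
    b=i.astype(int); m=(b[...,2]>b[...,0]+60)&(np.arange(340)>110)&(np.arange(340)<230)
    ys,xs=np.nonzero(m); 
    e=[(y,xs[ys==y].min(),xs[ys==y].max()) for y in (190,230,270,310)]
    print(ys.min(),ys.max(),[(int(a),int(c),int(d)) for a,c,d in e])
for y in (112,130,150): print(p[y,155:190:3].mean(1).astype(int),w[y,155:190:3].mean(1).astype(int))
cv2.imwrite("pics/w3.png",np.hstack([p,w]))
E
```

```text
time: 25.98
tool_pos: [477.1, -16.2, 299.2]
ft_force: [-0.4, 0.5, -0.5]
time: 26.1
tool_pos: [476.9, -16.1, 298.7]
ft_force: [0.6, 0.8, -1.3]
pos [476.9 -16.1 298.7] rot [180.     0.   179.24] t 26.1 F [ 0.6  0.8 -1.3] gap 22.9
turn [0.    0.    0.001] shift now [-0.016 -1.905  0.806] shift after turn [-0.018 -1.905  0.806]
173 339 [(190, 142, 198), (230, 143, 198), (270, 145, 196), (310, 146, 195)]
178 339 [(190, 143, 197), (230, 143, 197), (270, 145, 196), (310, 146, 195)]
[ 84  84  84 101 112 119 115 106  95  93 118 148] [ 90  90  84  95 104 112 109 102  97 153 157 155]
[ 86  85  80  90  97 101  99  94  85  89  92  95] [ 89  87  81  95 105 111 109 102  91  99 131 139]
[ 89  88  86  89  97 100  98  94  85  93  95  96] [ 88  89  84  85  92  95  94  90  84  96  96 112]
```

```bash
python3 - <<'E'
import cv2
i=cv2.imread("pics/w3.png").astype(int)
for x in (170,510): print([int(v) for v in i[95:185:2,x-2:x+3].mean((1,2))], [int(v) for v in (i[160:185,x,2]-i[160:185,x,0])])
E
```

```text
[107, 107, 107, 107, 104, 99, 105, 111, 115, 117, 117, 117, 117, 116, 111, 101, 100, 100, 100, 100, 100, 100, 99, 100, 100, 99, 99, 99, 99, 99, 99, 99, 99, 99, 99, 96, 89, 99, 99, 96, 74, 60, 62, 65, 66] [-1, -2, 0, -1, -1, 0, 0, 0, 0, 0, -1, 0, -1, 2, 13, 35, 54, 64, 68, 71, 76, 78, 81, 83, 84]
[91, 91, 90, 91, 90, 91, 99, 105, 109, 110, 111, 110, 110, 110, 110, 110, 110, 110, 110, 107, 96, 94, 95, 94, 94, 94, 94, 94, 95, 94, 94, 94, 94, 95, 94, 92, 85, 94, 95, 92, 73, 60, 62, 65, 66] [0, 0, 0, 1, 0, 0, 1, 2, 1, 1, 1, 0, 2, 3, 12, 29, 46, 56, 60, 63, 66, 69, 72, 74, 76]
```

View pics/w3.png

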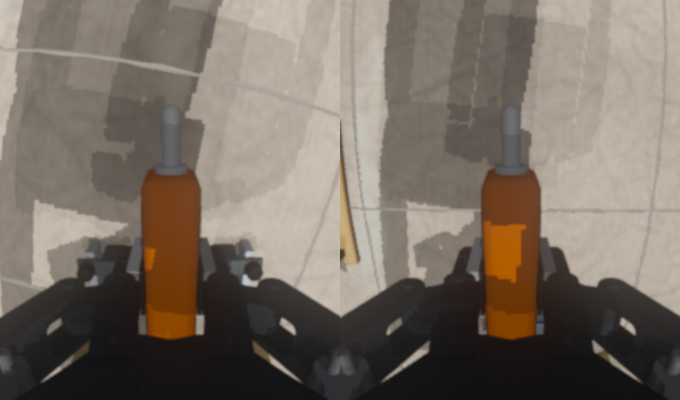

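The hook sits in the gripper exactly as before, with the handle edge at row 175 in both pictures. I'll take it back to the cradle.

```bash
q='grep -E time|pos|ft_'
python3 -m jog '-.004 -.38 0 0 0 0 1;-.004 -.38 0 0 0 0 1;-.004 -.38 0 0 0 0 1;-.004 -.38 0 0 0 0 1;-.002 -.385 0 0 0 0 1' |$q
python3 -m jog '0 0 .2 0 0 0 1;0 0 .2 0 0 0 1;0 0 0 0 0 0 1;0 0 0 0 0 0 1'|$q
python3 -c "
from h import *
go(476,-206.6,218.1,179.2)"
```

```text
time: 26.78
tool_pos: [476.0, -207.9, 298.6]
ft_force: [0.1, 0.2, -1.1]
time: 27.28
tool_pos: [476.3, -206.7, 259.3]
ft_force: [0.4, -0.0, -1.0]
pos [ 476.3 -206.7  259.3] rot [-1.7999e+02  2.0000e-02  1.7927e+02] t 27.275 F [ 0.4 -0.  -1. ] gap 22.7
turn [-0.     0.     0.001] shift now [0.004 0.001 0.412] shift after turn [0.004 0.001 0.412]
```

```bash
q='grep -E time|pos|ft_'
python3 -m jog '.003 0 .08 0 0 0 1;0 0 .08 0 0 0 1;0 0 .08 0 0 0 1;0 0 .08 0 0 0 1;0 0 0 0 0 0 1' |$q; python3 ok.py 6 && python3 -m jog '0 0 .04 0 0 0 1;0 0 .04 0 0 0 1;0 0 .01 0 0 0 1;0 0 0 0 0 0 1'|$q; python3 ok.py 6
```

```text
time: 27.9
tool_pos: [475.4, -206.5, 225.6]
ft_force: [0.2, 0.7, -1.0]
  Fh 0.7
time: 28.4
tool_pos: [475.9, -206.7, 218.1]
ft_force: [-2.2, 0.7, 3.6]
  Fh 2.3
```

```bash
q='grep -E time|pos|ft_|gap'
python3 -m jog '0 0 0 0 0 0 -1;0 0 0 0 0 0 -1;0 0 0 0 0 0 -1;0 0 0 0 0 0 -1;0 0 0 0 0 0 -1' |$q
python3 -m jog '0 0 -.1 0 0 0 -1;0 0 -.2 0 0 0 -1;0 0 -.27 0 0 0 -1;0 0 0 0 0 0 -1;0 0 0 0 0 0 -1' |$q
python3 - <<'E'
from h import *
import cv2
s=snapshot("wrist"); a=s["img"]; b=np.load("w2.npy",allow_pickle=True).item()["img"]
d=np.abs(a.astype(int)-b).max(2)[90:350,270:380]; go(475.7,-208.8,274.9,179.2)
for i in (b,a):
    i=i.astype(int); m=(i[...,0]>i[...,2]+90)&(np.arange(640)>295)&(np.arange(640)<350)&(np.arange(400)[:,None]>150)
    ys,xs=np.nonzero(m[:310]); print(ys.min(),ys.max(),[(int(xs[ys==y].min()),int(xs[ys==y].max())) for y in (180,220,260,290)])
T=snapshot("top")["img"][150:240,260:340].astype(int); m=T[...,2]>T[...,0]+30; print(np.nonzero(m)[0].max()+150,m.sum())
E
```

```text
time: 29.02
tool_pos: [475.8, -206.7, 217.7]
ft_force: [0.4, 0.1, 0.8]
finger_gap: 85.3
time: 29.65
tool_pos: [475.7, -206.6, 274.5]
ft_force: [-0.4, 0.1, 0.5]
finger_gap: 85.6
pos [ 475.5 -206.5  273.9] rot [ 1.7997e+02 -6.0000e-02  1.7920e+02] t 29.7 F [-0.7  0.1  0. ] gap 85.5
turn [ 0.001 -0.001  0.   ] shift now [-0.003 -0.023 -0.01 ] shift after turn [-0.003 -0.023 -0.01 ]
164 297 [(315, 335), (316, 329), (307, 339), (308, 339)]
165 297 [(317, 331), (314, 326), (304, 337), (305, 336)]
201 320
```

```bash
python3 -m jog '0 0 -.3 0 0 0 -1;0 0 -.3 0 0 0 -1;0 0 0 0 0 0 -1;0 0 0 0 0 0 -1' >/dev/null; python3 -c "
from bench import *
print(hand_in())"
```

```text
the job is handed in; nothing more can be done
None
```

I handed the job in at about 30 s: the tray was drawn out to its stop and held there under about 10 N for over a second, then unhooked and left out, and the hook is back in its cradle; the hand-in returned no verdict.

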